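# Put the trim template away in the bench cabinet

### The arm

A 6-joint arm with a two-finger parallel gripper is mounted at the origin on the work surface. World frame = base frame: x ahead of the robot, y to its left, z up, the work surface at z = 0. Lengths are in m, angles in rad, forces in N, time in s.
With the tool pointing down it reaches from about 0.35 to 0.775 m from the base axis. Payload 7.3 kg.
Tool frame: the origin (TCP) lies between the finger pads; the fingertips stand 8 mm ahead of it and the grasp point (between the pads) lies 11 mm behind it (robot.nose_length is the distance from the TCP to the fingertips, in m); z points along the fingers, y is the line along which they close (so a half turn about z gives the same grasp; the last joint's range is limited). The gripper opens to 92 mm and grips with 3 to 60 N. Pads are 19 mm wide; open, the fingers measure 130 mm over their backs; the gripper's body (75 mm by 190 mm) begins 47 mm behind the grasp point.
Start: joints at [1.156, 0.342, 1.524, -0, 1.275, -0.146], TCP at [0.139, 0.506, 0.235] pointing down, gripper open.
Joint ranges: [-2.53, 2.53], [-0.77, 2.02], [0.04, 2.7], [-1, 4.14], [0.28, 2.66], [-3.11, 3.11]. Speed limits (rad/s): [2.57, 2.57, 3.14, 3.14, 3.14, 3.14].

### API

Orientations are given as [roll, pitch, yaw] about the fixed x, y, z axes, in that order (R = Rz(yaw) Ry(pitch) Rx(roll)).
In Python, from cell import robot gives the robot as it stands. The module is installed in compiled form; this text tells all that it offers.
- The arm moves only by the shell command python3 -m jog 'ROWS' [FORCE]. ROWS is JSON, a list that holds one entry, the list of rows, each a list of 5 numbers: the gripper's target within -1 to 1 (fully open at 1, half-way at 0, shut at -1), then the shift along the tool's x, y, z in m, then the turn about the tool's z in rad. A call has 1 to 5 rows; each row is the pose to reach, as a shift and turn from the pose commanded when the call began, along the tool's axes at that moment; what a row does not reach only later rows make up. A row lasts 1/12 s, in which the tool goes at most 41.7 mm and 7.16 degrees, less where a joint would pass 70% of its speed; a pose out of reach is approached as far as the arm can. A call with a gripper value outside its range is refused whole. The fingers move at their own pace and stop on an object; FORCE is the grip in N (left out, the last holds). Time passes only in rows, so rows that repeat a pose let the fingers close. It gives the time, the measured TCP pose, the force, the opening and the grip force at its end, in the units of the state.
- robot.observe(): the state, without advancing time (a new reading comes with each control period).
- robot.read_camera(name): name is "side" or "top"; returns the picture (384x512x3 uint8, red, green, blue); there is no depth.
- robot.camera_model(name): a dict with "camera_matrix" (3x3 intrinsics, pixels), "dist_coeffs" ([k1, k2, p1, p2, k3] as OpenCV has them; the pictures are not rectified), "position" and "attitude" of the camera in the world. Camera axes: x right, y down, z forward; pixel columns grow to the right and rows downward; lengths in m; the calibration is good to about 2 mm. A picture is of the moment at which its call begins. camera_model takes no time and is no camera call.
- robot.hand_in(): hands the job in; it is judged then, once.
The state is a dict: "time": time; "qpos": joint angles; "qvel": joint speeds; "joint_efforts": joint torques, N m; "tool_pos": TCP position; "tool_rot": TCP orientation; "contact_force": force on the tool from outside, world axes, zero at the start; "torque": the same for the moment, N m; "opening": finger opening in m; "grip_force": force on a finger pad.
Only numpy, scipy, OpenCV 4.12 (cv2) and the standard library are available. Lean on these libraries where they do the work, as an engineer would, in place of code of your own. Each camera call takes 0.05 s, during which the arm holds its last target. There are 200 camera calls.

### The job

Lift the fibreglass template with the round hole out of its wire holder, stand it upright on the bench and let go so that you can take it again the other way, across its thickness. Then lower it through the opening in the cabinet's top without touching the steel frame round the opening, and hang it by its hole on the hook inside, squarely; let the hook take its weight before you let go. Leave the blank without a hole, the bottle and the cup alone.

Things in the scene. Friction and masses are not known exactly. Their poses are not given: they have to be found in the camera images.
- template_mid (a point): Centre of the loose tan fibreglass template, 0.14-0.28 kg: an upright plate 24 mm thick (x), 64 mm wide (y), 105 mm high (z), flat underside 52.5 mm below this point, same front and back. Its sides are parallel up to 85 mm above the underside, then slope in to a flat top 36 mm wide. A round hole runs through it along x. It can stand by itself.
- template_hole (a point): Centre of the template's round hole, 34 mm in diameter, right through along x: 45 mm above the underside, 7.5 mm below template_mid; same axes. When it hangs on the hook, the hook's upturned tip stands before its face up to 70 mm above the underside, so fingers across the thickness must stay in the top 30 mm or so.
- template: The same template as a whole; origin at the centre of its underside, same axes.
- blank_mid (a point): Centre of a second tan plate of the same outline without a hole, standing in the other like holder. To be left alone.
- holder_a: Fixed wire holder: base plate 60 x 70 x 6 mm, on which a plate stands loosely with the same axes, and two upright wire loops 5 mm before and behind its faces, 109 mm high, 44 mm wide in y: only the plate's two 64 mm sides are free to grip; it lifts straight up and out. Origin under its centre. Holds the template.
- holder_b: The other holder, just the same; it holds the blank.
- cabinet: Fixed bench cabinet, blue sheet steel with two clear walls, 200 mm (x) by 170 mm (y) by 175 mm high, closed on all sides but for the opening in its top. Origin under its centre, z up, x towards the clear wall that carries the hook. It stands turned by up to 0.4 rad.
- frame: The steel frame that makes the cabinet's top, 14 mm thick (161 to 175 mm above the bench), round the opening. It must not be touched. Same origin and axes as the cabinet.
- opening (a point): Centre of the opening, level with the frame's upper side (175 mm above the bench); 140 mm long in x, 84 mm wide in y; axes of the cabinet. A gripper that holds the template by its 64 mm sides does not fit in; fingers across its thickness do, opened no more than about 10 mm each when letting go.
- hook_seat (a point): Point on the axis of the hook's round, level, rigid 8 mm bar, 115 mm above the bench, 18 mm to the +x side of the opening's centre; cabinet axes. The bar runs along x from the clear wall to 20 mm on the -x side of this point; there an 8 mm tip turns up, its top 12 mm above the bar's axis. The template hangs with its x along the bar, hole centre 13 mm below the bar's axis.
- hook: The hook as a whole; same origin and axes as the cabinet.
- hardener: White plastic bottle, 52 mm wide, 120 mm high, origin under its centre. Leave alone.
- mixing_cup: White plastic cup, 68 mm wide, 80 mm high, origin under its centre. Leave alone.
Things that resemble listed ones, but are neither listed nor needed, are in the scene too. Leave any green or red look-alike of the template alone.

How it is judged:
By the outcome, as a careful person would: the job done as asked, in the order asked, and still so for the second after the job is handed in, with the robot touching nothing.
It also fails if it takes over 64 s, if anything falls off the work surface, if the arm or the gripper's body presses on something with over 40 N, if the wrist force passes 120 N, or if a joint passes its speed limit or range.

## Working session

There is one attempt and no reset: what is moved stays moved. The work goes in short steps, Python scripts to look and compute and a shell command to move; the robot and the scene stay as the last step left them, time stands still between calls to the robot, and variables do not carry over. Pictures are saved under pics/ and viewed, at most 10 in all, crops included, and the job is handed in when it is done.

```bash
mkdir -p pics; cat > h.py <<'E'
import numpy as np, cv2
from cell import robot
from scipy.spatial.transform import Rotation as R
def snap(n,f):
    im=robot.read_camera(n); cv2.imwrite('pics/'+f,im[...,::-1]); return im
def cam(n):
    m=robot.camera_model(n); A=np.array(m['attitude'],float)
    Rm=A if A.shape==(3,3) else R.from_euler('xyz',A).as_matrix()
    return np.array(m['camera_matrix']),np.array(m['dist_coeffs']),np.array(m['position']),Rm
def ray(n,px):
    K,d,p,Rm=cam(n); u=cv2.undistortPoints(np.array(px,float).reshape(-1,1,2),K,d).reshape(-1,2)
    return p,np.c_[u,np.ones(len(u))]@Rm.T
def atz(n,px,z):
    p,r=ray(n,px); return p+r*((z-p[2])/r[:,2])[:,None]
def proj(n,P):
    K,d,p,Rm=cam(n); rv=cv2.Rodrigues(Rm.T)[0]
    return cv2.projectPoints(np.array(P,float).reshape(-1,3),rv,-Rm.T@p,K,d)[0].reshape(-1,2)
E
python3 - <<'E'
from h import *
a=snap('side','s0.png');b=snap('top','t0.png')
for n in('side','top'): print(robot.camera_model(n))
print(robot.observe())
E
```

```text
{'camera_matrix': array([[436.01481696,   0.        , 258.53649413],
       [  0.        , 436.01481696, 185.47872651],
       [  0.        ,   0.        ,   1.        ]]), 'dist_coeffs': array([-0.12755383,  0.        ,  0.        ,  0.        ,  0.        ]), 'position': array([ 0.46545488, -0.77757854,  1.06652776]), 'attitude': array([-2.46774577,  0.01063795, -0.20722378])}
{'camera_matrix': array([[453.76769897,   0.        , 251.14004201],
       [  0.        , 453.76769897, 202.38604046],
       [  0.        ,   0.        ,   1.        ]]), 'dist_coeffs': array([-0.03242067,  0.        ,  0.        ,  0.        ,  0.        ]), 'position': array([ 0.45285187, -0.03205449,  1.1088657 ]), 'attitude': array([-2.97679155, -0.01604679, -1.55032164])}
{'time': 0.1, 'qpos': array([ 1.15597485e+00,  3.42632073e-01,  1.52489382e+00,  1.15168692e-05,
        1.27541850e+00, -1.46034987e-01]), 'qvel': array([-9.53209866e-04, -1.72736593e-03, -1.79927326e-03, -9.51234468e-05,
        4.30306054e-04,  3.09790083e-04]), 'joint_efforts': array([ 1.79691600e-03, -4.32000697e+01, -2.44698304e+01,  7.18010939e-02,
        5.25199191e-02, -3.11099861e-06]), 'tool_pos': array([0.1392722 , 0.50583193, 0.234135  ]), 'tool_rot': array([-3.14025691e+00, -2.07596453e-04,  2.87280267e+00]), 'contact_force': array([ 0.29079129, -0.93708545, -0.0574083 ]), 'torque': array([-0.02813307,  0.00270281,  0.02027257]), 'grip_force': 0.0, 'opening': 0.09183273232553067}
```

View pics/s0.png

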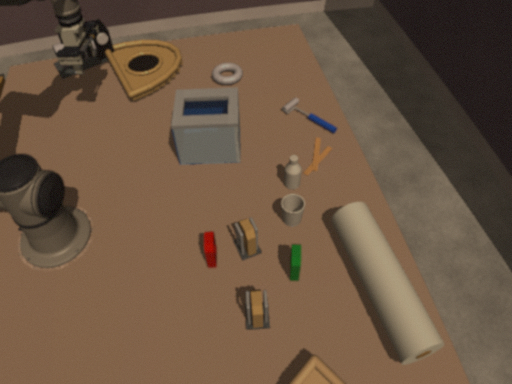

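View pics/t0.png

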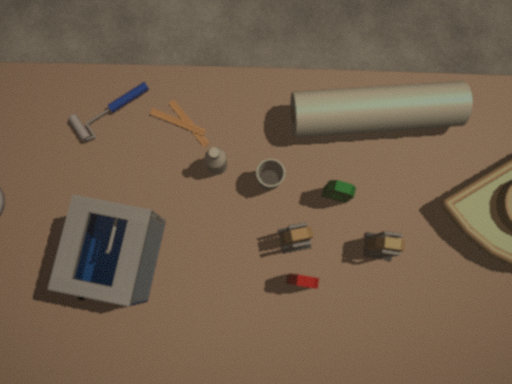

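Side view: tan plates in holders at (247,238) and (257,310), and red (210,249) and green (296,262) look-alikes. In the top view the same four are at (298,237), (385,244), (303,282) and (340,190). The cabinet is at (207,130) in side and (107,250) in top. A close crop should show which tan plate has the hole.

```bash
python3 - <<'E'
import cv2,numpy as np
s=cv2.imread('pics/s0.png');t=cv2.imread('pics/t0.png')
f=lambda i,y,x,w,h,k:cv2.resize(i[y:y+h,x:x+w],None,fx=k,fy=k,interpolation=cv2.INTER_CUBIC)
a=f(s,205,220,60,130,4.6); b=f(t,200,240,180,60,2.8); c=f(t,190,45,130,120,2.8)
o=np.zeros((598,800,3),np.uint8);o[:a.shape[0],:a.shape[1]]=a;o[:b.shape[0],290:290+b.shape[1]]=b[:, :510];o[200:200+c.shape[0],290:290+c.shape[1]]=c
cv2.imwrite('pics/c0.png',cv2.convertScaleAbs(o,alpha=1.6))
from h import *
for p,z in(((298,237),.1),((385,244),.1)): print(atz('top',[p],z))
for p in((246,222),(257,292)): print(atz('side',[p],.111))
E
```

```text
[[ 0.54511285 -0.15092856  0.1       ]]
[[ 0.533507   -0.34623826  0.1       ]]
[[ 0.55495458 -0.14207351  0.111     ]]
[[ 0.54270671 -0.34308669  0.111     ]]
```

View pics/c0.png

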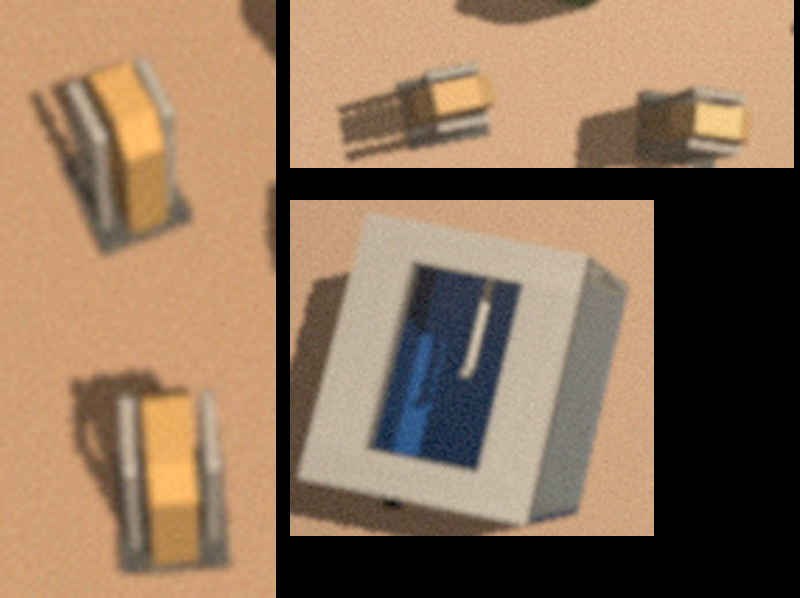

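Both tan plates are seen edge-on, so the holes are not directly visible. The lower one's shadow (side crop about (90,430)) seems to have a light spot. I'll average several frames and enlarge both shadows.

```bash
python3 - <<'E'
from h import *
S=np.mean([robot.read_camera('side') for _ in range(6)],0)[...,::-1];T=np.mean([robot.read_camera('top') for _ in range(6)],0)[...,::-1]
np.save('S.npy',S);np.save('T.npy',T)
f=lambda i,y,x,w,h,k:cv2.resize(i[y:y+h,x:x+w],None,fx=k,fy=k,interpolation=cv2.INTER_CUBIC)
o=np.zeros((600,800,3));
for im,y,x,Y,X in((S,212,222,0,0),(S,280,232,300,0),(T,215,250,0,400),(T,220,345,300,400)):
    o[Y:Y+300,X:X+400]=f(im,y,x,70,52,5.72)[:297,:400].tolist() and cv2.resize(im[y:y+52,x:x+69],(400,300),interpolation=cv2.INTER_CUBIC)
cv2.imwrite('pics/c1.png',np.clip(o*1.7-20,0,255).astype(np.uint8))
E
```

```text
(no output)
```

View pics/c1.png

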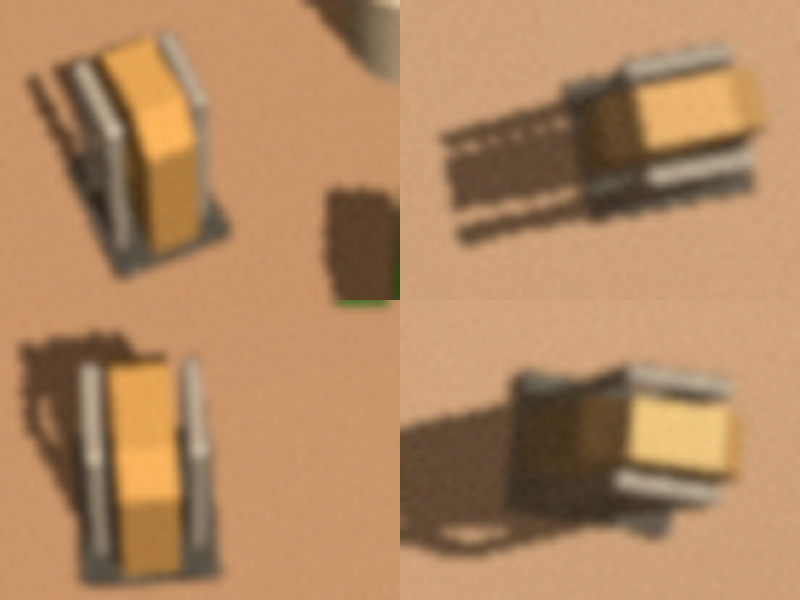

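No hole is visible in either plate: upper one at panel (150,150), lower one at (150,470). The wires and grazing angle hide the faces. I'll fit both plate poses from the corners I can see, then rectify the visible face of each to look for the hole.

```bash
cat > fit.py <<'E'
from h import *
from scipy.optimize import least_squares
M={'tf':[(-.012,.018,.111),(.012,.018,.111)],'tn':[(-.012,-.018,.111),(.012,-.018,.111)],'sl':[(-.012,-.032,.091),(.012,-.032,.091)],'bt':[(-.012,-.032,.006),(.012,-.032,.006)]}
def W(q,P): 
    c,s=np.cos(q[2]),np.sin(q[2]);P=np.array(P,float);return np.c_[q[0]+c*P[:,0]-s*P[:,1],q[1]+s*P[:,0]+c*P[:,1],P[:,2]]
def pan(p,x,y): p=np.array(p,float);return p*[69/400,52/300]+[x,y]
U=dict(s=pan([(103,55),(155,38),(130,105),(178,88),(148,160),(192,148),(158,250),(200,240)],222,212),t=pan([(240,150),(238,85),(343,135),(335,70)],250,215))
L=dict(s=pan([(110,365-300),(165,62),(113,130),(177,130),(120,197),(182,192),(125,275),(182,272)],232,280),t=pan([(230,160),(230,100),(320,172),(330,110)],345,220))
def fit(D,q0):
    P=sum([M[k] for k in('tf','tn','sl','bt')],[])
    T=M['tf']+M['tn']
    f=lambda q:np.r_[(proj('side',W(q,P))-D['s']).ravel(),(proj('top',W(q,T))-D['t']).ravel()]
    r=least_squares(f,q0,loss='soft_l1');return r.x,f(r.x).reshape(-1,2)
qu,eu=fit(U,[.55,-.15,.15]);ql,el=fit(L,[.54,-.345,-.18])
E
python3 - <<'E'
from fit import *
for q,e in((qu,eu),(ql,el)): print(q.round(4),np.abs(e).mean(0),'\n',e.round(1).tolist())
S=np.load('S.npy');T=np.load('T.npy')
o=np.zeros((600,800,3))
ys=np.linspace(-.04,.04,320);zs=np.linspace(.12,0,300)
Y,Z=np.meshgrid(ys,zs)
for i,(q,n,im,xf) in enumerate(((qu,'side',S,-.012),(ql,'side',S,-.012),(qu,'top',T,-.012),(ql,'top',T,-.012))):
    P=np.c_[np.full(Y.size,xf),Y.ravel(),Z.ravel()]
    p=proj(n,W(q,P)).reshape(300,320,2).astype(np.float32)
    g=cv2.remap(im.astype(np.float32),p[...,0],p[...,1],cv2.INTER_CUBIC)*1.8
    g=np.ascontiguousarray(g)
    cv2.circle(g,(160,int((.12-.051)/.12*300)),2,(0,0,255),-1)
    o[300*(i//2):300*(i//2)+300,400*(i%2):400*(i%2)+320]=g
cv2.imwrite('pics/r0.png',np.clip(o,0,255).astype(np.uint8))
E
```

```text
[ 0.553  -0.1524  0.2073] [0.7892672  0.89050773] 
 [[-0.6, 0.1], [-1.2, -0.0], [0.0, 2.0], [0.2, 1.8], [-0.7, 0.8], [0.1, -0.4], [-1.5, 1.2], [-0.8, -0.1], [1.0, -1.2], [-0.9, -0.6], [-0.9, -1.6], [-1.7, -0.9]]
[ 0.5368 -0.3584 -0.0744] [0.64164744 1.13906931] 
 [[-1.2, 0.7], [-0.6, -0.0], [0.2, 3.6], [-0.6, 2.3], [-0.1, 1.0], [-0.6, 0.5], [-0.2, 0.4], [-0.5, -0.4], [-1.1, -0.8], [-0.6, -1.2], [-0.5, -1.4], [-1.8, -1.4]]
```

View pics/r0.png

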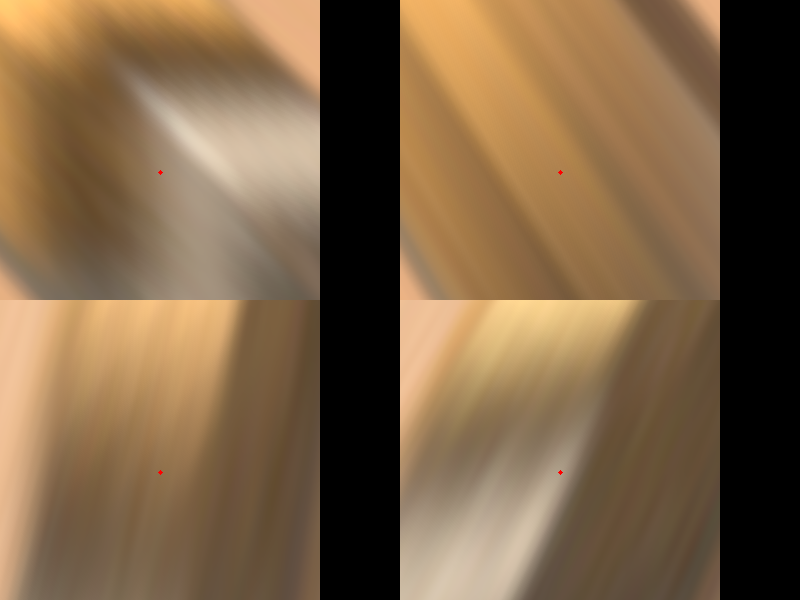

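The rectified faces don't settle it. The upper one (left panel) is dark brown beside the grey wire band, with no clear rim. I'll look at raw pixel values around that face.

```bash
python3 - <<'E'
from fit import *
S=np.load('S.npy')
print('cols',list(range(232,258)))
for v in range(216,258): print(v,' '.join('%3d/%2d'%(a[2],100*a[0]/a[2]) for a in S[v,234:256]))
th=np.linspace(0,2*np.pi,9)[:-1]
print(proj('side',W(qu,np.c_[np.full(8,-.012),.017*np.cos(th),.051+.017*np.sin(th)])).round(1).tolist())
print(proj('side',W(qu,[(-.012,-.032,.006),(-.012,-.032,.091),(-.012,.032,.006),(-.012,.032,.091)])).round(1).tolist())
for y in(-.022,.022): print('wire',proj('side',W(qu,[(-.019,y,.006),(-.019,y,.115)])).round(1).tolist())
E
```

```text
cols [232, 233, 234, 235, 236, 237, 238, 239, 240, 241, 242, 243, 244, 245, 246, 247, 248, 249, 250, 251, 252, 253, 254, 255, 256, 257]
216 130/56 129/56 128/56 129/55 129/57 129/56 130/57 130/56 129/55 129/57 129/56 128/56 129/56 129/56 127/56 126/57 126/58 125/58 128/57 129/56 129/56 128/55
217 129/56 130/55 130/56 129/56 131/56 129/55 129/57 129/56 129/56 129/57 128/56 127/55 126/55 128/54 125/56 119/61 118/64 121/65 123/60 126/56 129/56 128/57
218 130/57 129/56 129/56 130/56 130/56 129/57 128/56 128/56 127/57 124/54 125/54 123/52 126/50 132/50 126/53 114/64 116/73 119/73 118/66 123/59 129/57 131/56
219 129/56 130/56 130/56 130/56 128/55 125/56 122/55 120/55 122/53 123/49 126/47 129/45 135/43 139/44 130/49 110/62 111/75 119/77 120/72 123/63 127/57 129/57
220 129/57 127/56 128/56 126/56 122/54 116/53 116/51 117/47 126/46 134/43 138/42 141/42 145/41 147/42 134/44 110/56 104/73 116/77 121/75 121/68 126/59 129/57
221 120/55 117/57 114/56 111/56 101/54 105/48 125/45 135/42 140/42 144/41 146/41 147/41 147/41 147/41 140/42 117/48 103/65 109/75 120/77 123/73 124/63 127/57
222 100/59 100/6
[... 5241 characters left out ...]
59  75/64  66/77  68/80  69/80  66/79  63/80  65/81  69/71  82/55  92/53  91/55  87/58  84/60  84/66  87/69  96/68
256 129/56 130/57 130/56 129/56 127/55 114/56  88/61  69/73  64/78  61/80  63/80  64/80  62/80  67/77  74/68  80/64  81/64  84/62  93/63 100/60 106/60 116/60
257 129/57 130/56 130/56 129/56 128/56 123/56 103/59  77/67  64/81  62/79  65/81  67/80  67/78  72/72  82/69  89/64  97/62 106/60 115/57 121/56 124/56 126/56
[[240.3, 234.1], [240.8, 233.2], [242.4, 235.7], [244.2, 240.1], [245.1, 243.9], [244.6, 244.7], [242.9, 242.2], [241.2, 237.9]]
[[247.8, 256.6], [246.8, 240.5], [239.0, 238.5], [237.6, 221.9]]
wire [[244.0, 254.6], [242.5, 233.5]]
wire [[238.1, 242.1], [236.1, 220.6]]
```

The upper plate's visible face has a brighter tan patch at side pixel (244,240). That is where the hole's inner rim should show, so I take the upper plate (side (247,238), top (298,237)) as the template. I'll confirm it once it's lifted. Next is the cabinet pose and the first move.

```bash
cat >> h.py <<'E'
def go(x,y,z,yaw):
    o=robot.observe(); Rm=R.from_euler('xyz',o['tool_rot']).as_matrix()
    d=Rm.T@(np.array([x,y,z])-o['tool_pos']); dy=(yaw-o['tool_rot'][2]+np.pi)%(2*np.pi)-np.pi
    print('t%.2f'%o['time'],'shift',d.round(4),'turn(tool z)',round(-dy,4),'pos',o['tool_pos'].round(4),'yaw',round(o['tool_rot'][2],4),'q',o['qpos'].round(2),'F',o['contact_force'].round(1),'op',round(o['opening'],4))
E
python3 - <<'E'
from h import *
from scipy.optimize import least_squares
c=np.array([(413,263),(522,283),(477,468),(368,450),(370,212),(590,258),(525,523),(300,475)],float)
px=np.c_[45+(c[:,0]-290)/2.8,190+(c[:,1]-200)/2.8]-.3
w=atz('top',px,.175); print(w.round(3).tolist())
m=np.array([(.07,.042),(.07,-.042),(-.07,-.042),(-.07,.042),(.1,.085),(.1,-.085),(-.1,-.085),(-.1,.085)])
f=lambda q:(np.c_[q[0]+np.cos(q[2])*m[:,0]-np.sin(q[2])*m[:,1],q[1]+np.sin(q[2])*m[:,0]+np.cos(q[2])*m[:,1]]-w[:,:2]).ravel()
r=least_squares(f,[.5,.25,-.2]);print(r.x,f(r.x).reshape(-1,2).round(4).tolist())
go(.553,-.152,.235,.2+np.pi)
E
```

```text
[[0.58, 0.293, 0.175], [0.567, 0.211, 0.175], [0.432, 0.235, 0.175], [0.443, 0.315, 0.175], [0.618, 0.328, 0.175], [0.587, 0.162, 0.175], [0.394, 0.198, 0.175], [0.423, 0.363, 0.175]]
[ 0.50533648  0.26323964 -0.17609714] [[0.0016, -0.0007], [-0.0001, -0.0015], [-0.0026, -0.001], [0.0012, 0.0017], [0.001, 0.0012], [0.0021, 0.0001], [-0.0016, -0.001], [-0.0017, 0.0013]]
t0.70 shift [-5.735e-01 -5.247e-01 -3.000e-04] turn(tool z) -0.4688 pos [0.1394 0.5062 0.2348] yaw 2.8728 q [ 1.16  0.34  1.52 -0.    1.28 -0.15] F [-0.1  0.2  0.3] op 0.0915
```

```bash
python3 -m jog '[[[1,-0.029,-0.026,0,-0.024],[1,-0.058,-0.052,0,-0.047],[1,-0.086,-0.079,0,-0.07],[1,-0.115,-0.105,0,-0.094],[1,-0.143,-0.131,0,-0.117]]]'; python3 -c "
from h import *
go(.553,-.152,.235,.2+np.pi)"
```

```text
time: 1.12
tool_pos: [0.243, 0.3404, 0.2348]
tool_rot: [3.141, 0.0, 2.992]
contact_force: [1.5, 0.3, 0.3]
opening: 0.0919
grip_force: 0.0
t1.12 shift [-3.801e-01 -4.405e-01 -2.000e-04] turn(tool z) -0.35 pos [0.243  0.3404 0.2348] yaw 2.9916 q [ 0.77  0.14  1.79 -0.    1.21 -0.65] F [1.5 0.3 0.3] op 0.0919
```

```bash
python3 -m jog '[[[1,-0.027,-0.031,0,-0.07],[1,-0.053,-0.062,0,-0.14],[1,-0.08,-0.093,0,-0.21],[1,-0.107,-0.124,0,-0.28],[1,-0.133,-0.155,0,-0.35]]]'; python3 -c "
from h import *
go(.553,-.152,.235,.2+np.pi)"
```

```text
time: 1.53
tool_pos: [0.3513, 0.1667, 0.2351]
tool_rot: [3.141, 0.001, -2.94]
contact_force: [0.6, 1.5, -0.1]
opening: 0.0915
grip_force: 0.0
t1.53 shift [-1.338e-01 -3.527e-01  2.000e-04] turn(tool z) 0.0018 pos [0.3513 0.1667 0.2351] yaw -2.9398 q [ 0.25  0.09  1.86  0.    1.2  -1.53] F [ 0.6  1.5 -0.1] op 0.0915
```

```bash
python3 -m jog '[[[1,-0.014,-0.038,0,0],[1,-0.028,-0.076,0,0],[1,-0.042,-0.114,0,0],[1,-0.056,-0.152,0,0],[1,-0.07,-0.185,0,0]]]';python3 -m jog '[[[1,-0.014,-0.038,0,0],[1,-0.028,-0.076,0,0],[1,-0.042,-0.114,0,0],[1,-0.056,-0.152,0,0],[1,-0.064,-0.168,0,0]]]'; python3 - <<'E'
from h import *
go(.553,-.152,.235,.2+np.pi)
S=snap('side','s1.png');T=snap('top','t1.png')
o=np.zeros((330,760,3),np.uint8)
o[:330,:380]=cv2.resize(S[180:290,190:317],(380,330),interpolation=cv2.INTER_CUBIC);o[:330,380:]=cv2.resize(T[170:280,230:357],(380,330),interpolation=cv2.INTER_CUBIC)
cv2.imwrite('pics/c2.png',cv2.convertScaleAbs(o[...,::-1],alpha=1.6))
E
```

```text
time: 1.95
tool_pos: [0.4564, -0.0016, 0.2349]
tool_rot: [-3.141, 0.001, -2.944]
contact_force: [0.4, 1.1, 0.0]
opening: 0.092
grip_force: 0.0
time: 2.37
tool_pos: [0.553, -0.1556, 0.2342]
tool_rot: [-3.14, 0.001, -2.946]
contact_force: [-0.5, 0.8, -0.9]
opening: 0.092
grip_force: 0.0
t2.37 shift [-0.0008  0.0036 -0.0008] turn(tool z) -0.0047 pos [ 0.553  -0.1556  0.2342] yaw -2.9463 q [-0.41  0.43  1.39 -0.    1.32 -2.17] F [-0.5  0.8 -0.9] op 0.092
```

View pics/c2.png

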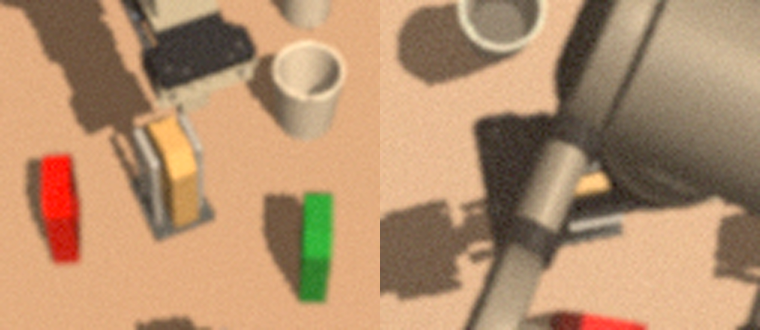

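Side view: the gripper hangs above the upper tan plate, its fingers near (195,95) in the crop, with the plate top at (170,130). I'll refine the plate pose from the facet centroids before descending.

```bash
cat > ref.py <<'E'
from fit import *
S=np.load('S.npy')[...,::-1];T=np.load('T.npy')[...,::-1]
F={'top':[(-.012,-.018,.111),(.012,-.018,.111),(.012,.018,.111),(-.012,.018,.111)],'sl':[(-.012,-.032,.091),(.012,-.032,.091),(.012,-.018,.111),(-.012,-.018,.111)],'fr':[(-.012,-.032,.006),(.012,-.032,.006),(.012,-.032,.091),(-.012,-.032,.091)]}
def cen(im,box,lo,hi):
    x0,x1,y0,y1=box;c=im[y0:y1,x0:x1];r=c[...,0];m=((r>lo)&(r<hi)&(c[...,2]/r<.48)).astype(np.uint8)
    n,l,s,g=cv2.connectedComponentsWithStats(m);k=1+s[1:,4].argmax();return g[k]+[x0,y0],s[k,4],l==k
def pc(n,q,f):
    P=proj(n,W(q,F[f]));m=cv2.moments(P.astype(np.float32));return np.array([m['m10'],m['m01']])/m['m00'],m['m00']
E
python3 - <<'E'
from ref import *
obs=[]
for n,f,im,b,lo,hi in(('side','top',S,(232,262,214,262),140,150),('side','sl',S,(232,262,214,262),153,170),('side','fr',S,(232,262,214,262),98,125),('side','all',S,(232,262,214,262),98,180)):
    obs.append((n,f,*cen(im,b,lo,hi)[:2]))
print(obs)
# top-view facet intensities
print(T[226:246:2,284:316:2,0].astype(int)); print((100*T[226:246:2,284:316:2,2]/T[226:246:2,284:316:2,0]).astype(int))
f=lambda q:np.concatenate([pc(o[0],q,o[1])[0]-o[2] for o in obs[:3]])
r=least_squares(f,qu);print(r.x,f(r.x).round(2));print([pc('side',r.x,k) for k in F]);print('topface pred in top cam',pc('top',r.x,'top'),pc('top',r.x,'sl'))
E
```

```text
[('side', 'top', array([246.50684932, 224.90410959]), np.int32(73)), ('side', 'sl', array([250.01960784, 233.25490196]), np.int32(51)), ('side', 'fr', array([251.21904762, 246.12380952]), np.int32(105)), ('side', 'all', array([248.83389831, 234.95932203]), np.int32(295))]
[[133 125 102 114 117 117 109 104  98  90  92 107 131 134 132 134]
 [ 98  78  67  89  86  92  97 106 118 134 142 138 132 132 133 133]
 [ 63  56  60  91 131 138 144 149 151 150 151 145 133 133 133 132]
 [ 61  68  67  92 143 148 149 149 149 150 149 148 135 133 132 133]
 [ 66  70  66  83 138 148 149 149 149 150 150 148 138 131 132 134]
 [ 62  71  68  77 126 148 150 149 150 150 149 149 137 121 125 132]
 [ 58  69  70  72 118 147 147 144 135 130 113 100  85  97 123 132]
 [ 58  66  69  67  93 113 102  89  76  66  62  65  81 115 132 133]
 [ 55  62  63  60  63  65  68  76  84  93 104 110 114 124 133 135]
 [ 56  57  57  56  71 104 111 115 117 114 106 101  94 106 132 134]]
[[62 63 69 79 79 80 78 79 78 73 68 62 59 60 62 63]
 [69 68 73 80 73 69 62 55 54 51 53 51 50 51 60 62]
 [78 70 64 55 51 51 51 51 52 52 52 51 49 50 58 62]
 [56 55 53 49 51 51 52 51 51 51 51 51 50 50 55 62]
 [54 53 53 52 50 51 52 52 51 52 52 51 49 48 52 61]
 [52 54 48 53 50 51 51 52 52 51 52 51 50 48 53 62]
 [48 54 54 50 51 51 53 52 51 52 51 53 54 58 62 62]
 [56 50 50 50 51 51 50 52 54 56 60 69 75 67 62 61]
 [51 52 55 51 52 59 65 71 75 78 78 81 81 76 64 63]
 [57 59 65 68 75 79 78 80 80 80 80 80 78 69 63 62]]
[ 0.55398291 -0.14975554  0.20729963] [-0.3  -0.39 -0.01  0.61  0.31 -0.12]
[(array([246.20691821, 224.51390918]), 104.99119748105295), (array([250.00648118, 233.86171716]), 77.28395193326287), (array([251.52823157, 246.00113448]), 134.69085717073176)]
topface pred in top cam (array([298.06538704, 232.55388602]), 175.94987111305818) (array([308.44551366, 230.93435833]), 51.59856899594888)
```

```bash
python3 -c "
from h import *
go(.5533,-.1512,.064,.207+np.pi)"
```

```text
t2.47 shift [-0.0014  0.0027  0.1698] turn(tool z) -0.0121 pos [ 0.5525 -0.1541  0.2338] yaw -2.9467 q [-0.41  0.43  1.39 -0.    1.32 -2.17] F [-0.6  1.   0.6] op 0.0915
```

```bash
python3 -m jog '[[[1,-0.0014,0.0027,0.03,-0.012],[1,-0.0014,0.0027,0.06,-0.012],[1,-0.0014,0.0027,0.09,-0.012],[1,-0.0014,0.0027,0.115,-0.012],[1,-0.0014,0.0027,0.115,-0.012]]]'; python3 - <<'E'
from h import *
go(.5533,-.1512,.064,.207+np.pi)
S=snap('side','s2.png')
cv2.imwrite('pics/c3.png',cv2.convertScaleAbs(cv2.resize(S[190:270,200:300],(750,600),interpolation=cv2.INTER_CUBIC)[...,::-1],alpha=1.6))
E
```

```text
time: 2.88
tool_pos: [0.5488, -0.146, 0.115]
tool_rot: [3.136, -0.008, -2.931]
contact_force: [-0.6, 1.2, -0.3]
opening: 0.092
grip_force: 0.0
t2.88 shift [-0.0037 -0.0064  0.0509] turn(tool z) 0.0039 pos [ 0.5488 -0.146   0.115 ] yaw -2.9307 q [-0.4   0.54  1.56  0.    1.05 -2.18] F [-0.6  1.2 -0.3] op 0.092
```

View pics/c3.png

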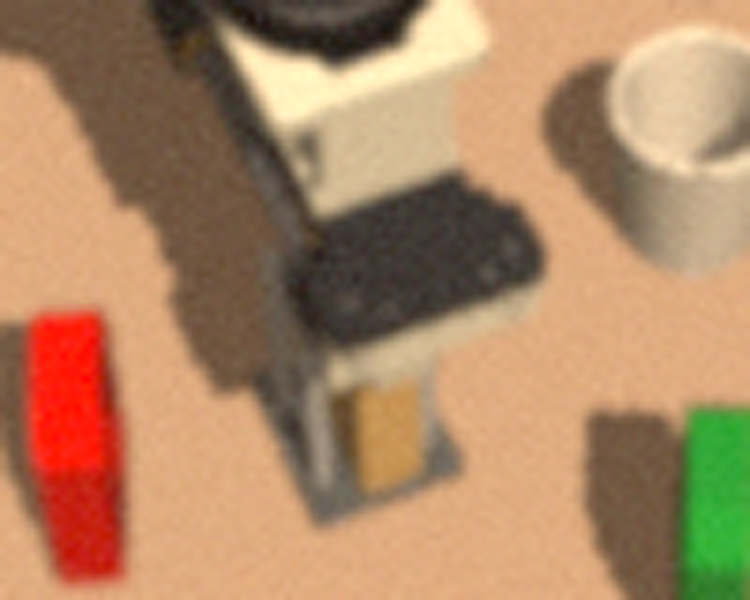

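Gripper body at crop (430,260), fingers coming down either side of the plate, the near fingertip at about (390,365), clear of the plate. I'll let it settle and check.

```bash
python3 -m jog '[[[1,0,0,0,0],[1,0,0,0,0],[1,0,0,0,0]]]'; python3 -c "
from h import *
go(.5533,-.1512,.064,.207+np.pi)"
```

```text
time: 3.18
tool_pos: [0.5533, -0.1484, 0.1218]
tool_rot: [-3.14, 0.003, -2.931]
contact_force: [-0.3, -0.9, 0.3]
opening: 0.092
grip_force: 0.0
t3.18 shift [ 0.0007 -0.0026  0.0578] turn(tool z) 0.0034 pos [ 0.5533 -0.1484  0.1218] yaw -2.9312 q [-0.4   0.54  1.55  0.    1.06 -2.18] F [-0.3 -0.9  0.3] op 0.092
```

```bash
python3 -m jog '[[[1,0,-0.0026,0.015,0.003],[1,0,-0.0026,0.03,0.003],[1,0,-0.0026,0.045,0.003],[1,0,-0.0026,0.054,0.003],[1,0,-0.0026,0.058,0.003]]]' 25; python3 -m jog '[[[1,0,0,0,0],[1,0,0,0,0]]]'; python3 -c "
from h import *
go(.5533,-.1512,.064,.207+np.pi)"
```

```text
time: 3.6
tool_pos: [0.5527, -0.1507, 0.0614]
tool_rot: [3.141, -0.0, -2.934]
contact_force: [-0.1, -0.7, 0.0]
opening: 0.092
grip_force: 0.0
time: 3.77
tool_pos: [0.5533, -0.1509, 0.0625]
tool_rot: [-3.141, 0.001, -2.934]
contact_force: [0.1, 0.4, 0.2]
opening: 0.0919
grip_force: 0.0
t3.77 shift [ 0.0001 -0.0003 -0.0015] turn(tool z) 0.0002 pos [ 0.5533 -0.1509  0.0625] yaw -2.9343 q [-0.4   0.61  1.6   0.    0.93 -2.18] F [0.1 0.4 0.2] op 0.0919
```

```bash
python3 -m jog '[[[-0.3,0,0,0,0],[-0.3,0,0,0,0],[-0.3,0,0,0,0],[-0.3,0,0,0,0],[-0.3,0,0,0,0]]]' 25; python3 -m jog '[[[-0.3,0,0,0,0],[-0.3,0,0,0,0],[-0.3,0,0,0,0]]]'; python3 -c "
from h import *
go(.5533,-.1512,.064,.207+np.pi)"
```

```text
time: 4.18
tool_pos: [0.5529, -0.1507, 0.062]
tool_rot: [-3.141, 0.0, -2.934]
contact_force: [-0.3, -0.0, 1.2]
opening: 0.0637
grip_force: 24.9
time: 4.43
tool_pos: [0.5529, -0.1507, 0.062]
tool_rot: [-3.142, 0.0, -2.934]
contact_force: [-0.8, 0.2, 2.6]
opening: 0.0635
grip_force: 24.9
t4.43 shift [-0.0003 -0.0006 -0.002 ] turn(tool z) 0.0002 pos [ 0.5529 -0.1507  0.062 ] yaw -2.9344 q [-0.4   0.61  1.6   0.    0.93 -2.18] F [-0.8  0.2  2.6] op 0.0635
```

```bash
python3 -m jog '[[[-0.3,0,0,-0.01,0],[-0.3,0,0,-0.03,0],[-0.3,0,0,-0.055,0],[-0.3,0,0,-0.075,0],[-0.3,0,0,-0.09,0]]]'; python3 -m jog '[[[-0.3,0,0,-0.015,0],[-0.3,0,0,-0.035,0],[-0.3,0,0,-0.05,0],[-0.3,0,0,-0.055,0],[-0.3,0,0,-0.055,0]]]'; python3 -m jog '[[[-0.3,0,0,0,0],[-0.3,0,0,0,0]]]'; python3 - <<'E'
from h import *
go(.5533,-.1512,.064,.207+np.pi)
S=snap('side','s3.png')
cv2.imwrite('pics/c4.png',cv2.convertScaleAbs(cv2.resize(S[150:262,190:330],(750,600),interpolation=cv2.INTER_CUBIC)[...,::-1],alpha=1.6))
E
```

```text
time: 4.85
tool_pos: [0.553, -0.1509, 0.1538]
tool_rot: [-3.141, 0.001, -2.934]
contact_force: [-0.7, -0.0, -2.9]
opening: 0.0641
grip_force: 24.9
time: 5.27
tool_pos: [0.5532, -0.1509, 0.208]
tool_rot: [-3.14, 0.002, -2.934]
contact_force: [-0.1, -0.2, -3.3]
opening: 0.064
grip_force: 24.9
time: 5.43
tool_pos: [0.5521, -0.1505, 0.2054]
tool_rot: [3.14, -0.002, -2.934]
contact_force: [-0.7, 0.8, -2.5]
opening: 0.0635
grip_force: 24.9
t5.43 shift [-0.0013 -0.0012  0.1414] turn(tool z) 0.0002 pos [ 0.5521 -0.1505  0.2054] yaw -2.9344 q [-0.4   0.45  1.43  0.    1.26 -2.18] F [-0.7  0.8 -2.5] op 0.0635
```

View pics/c4.png

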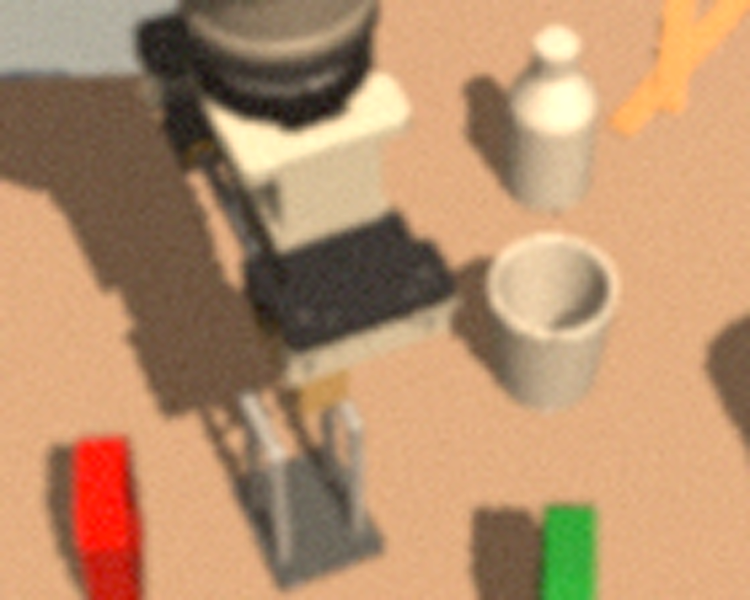

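The plate is out of holder A: its lower end is at crop (322,390) and the empty holder at (310,500). Weight is about 2.5 N. The hole isn't visible yet, so I'll turn the plate's face to the side camera while carrying it to clear bench near (0.47, 0.0).

```bash
python3 -c "
from h import *
go(.47,0,.205,2.15)
print(atz('top',[(303,282)],.105),atz('top',[(270,172)],.08),atz('top',[(340,190)],.1))"; python3 -m jog '[[[-0.3,0,0,0,0.1],[-0.3,0,0,0,0.22],[-0.3,0,0,0,0.34],[-0.3,0,0,0,0.46],[-0.3,0,0,0,0.58]]]'; python3 -m jog '[[[-0.3,0,0,0,0.12],[-0.3,0,0,0,0.24],[-0.3,0,0,0,0.36],[-0.3,0,0,0,0.48],[-0.3,0,0,0,0.6]]]'; python3 - <<'E'
from h import *
go(.47,0,.205,2.15)
S=snap('side','s4.png')
cv2.imwrite('pics/c5.png',cv2.convertScaleAbs(cv2.resize(S[170:260,200:312],(750,600),interpolation=cv2.INTER_CUBIC)[...,::-1],alpha=1.6))
E
```

```text
t5.48 shift [0.0494 0.1642 0.0007] turn(tool z) 1.1987 pos [ 0.5521 -0.1505  0.2053] yaw -2.9344 q [-0.4   0.45  1.43  0.    1.26 -2.18] F [-0.1  0.6 -3.8] op 0.0639
[[ 0.44632692 -0.16172411  0.105     ]] [[ 0.69695944 -0.08746842  0.08      ]] [[ 0.65418587 -0.24631466  0.1       ]]
time: 5.9
tool_pos: [0.5523, -0.1506, 0.2055]
tool_rot: [3.141, -0.002, 2.763]
contact_force: [0.5, -0.2, -2.6]
opening: 0.0641
grip_force: 24.9
time: 6.32
tool_pos: [0.5523, -0.1506, 0.2055]
tool_rot: [-3.14, -0.002, 2.163]
contact_force: [0.5, 0.8, -2.5]
opening: 0.0639
grip_force: 24.9
t6.32 shift [0.1709 0.0157 0.0008] turn(tool z) 0.0129 pos [ 0.5523 -0.1506  0.2055] yaw 2.1629 q [-0.4   0.45  1.43  0.    1.26 -0.99] F [ 0.5  0.8 -2.5] op 0.0639
```

View pics/c5.png

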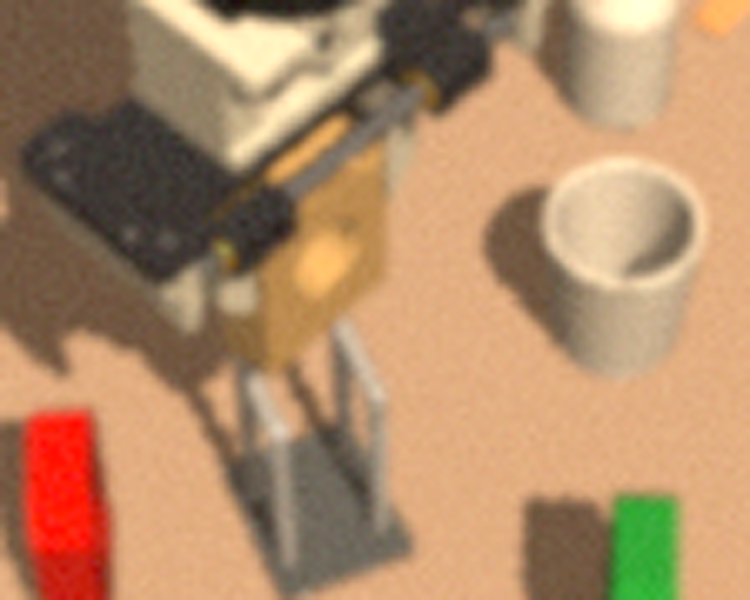

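The face shows a bright round patch, the hole's lit inner wall, at crop (325,260), so this is the template. Carrying on to the standing spot.

```bash
python3 -m jog '[[[-0.3,0.03,0.003,0,0.012],[-0.3,0.07,0.006,0,0.012],[-0.3,0.11,0.01,0,0.012],[-0.3,0.145,0.013,0,0.012],[-0.3,0.171,0.016,0,0.012]]]'; python3 -m jog '[[[-0.3,0,0,0.02,0],[-0.3,0,0,0.05,0],[-0.3,0,0,0.08,0],[-0.3,0,0,0.105,0],[-0.3,0,0,0.12,0]]]'; python3 -m jog '[[[-0.3,0,0,0.005,0],[-0.3,0,0,0.01,0],[-0.3,0,0,0.015,0],[-0.3,0,0,0.017,0],[-0.3,0,0,0.017,0]]]';python3 -c "
from h import *
go(.47,0,.056,2.15)"
```

```text
time: 6.78
tool_pos: [0.4674, 0.0017, 0.206]
tool_rot: [-3.14, -0.002, 2.16]
contact_force: [-0.5, 0.4, -3.1]
opening: 0.0642
grip_force: 24.9
time: 7.2
tool_pos: [0.4679, -0.0, 0.0838]
tool_rot: [-3.138, -0.003, 2.16]
contact_force: [-0.2, 0.1, -3.5]
opening: 0.0638
grip_force: 24.9
time: 7.62
tool_pos: [0.47, -0.0005, 0.07]
tool_rot: [3.141, 0.0, 2.157]
contact_force: [0.6, 0.4, -1.6]
opening: 0.064
grip_force: 24.9
t7.62 shift [0.0004 0.0002 0.014 ] turn(tool z) 0.0072 pos [ 0.47   -0.0005  0.07  ] yaw 2.1572 q [-0.16  0.46  1.88  0.    0.8  -0.75] F [ 0.6  0.4 -1.6] op 0.064
```

```bash
python3 -m jog '[[[-0.3,0,0,0.003,0],[-0.3,0,0,0.006,0],[-0.3,0,0,0.009,0],[-0.3,0,0,0.01,0],[-0.3,0,0,0.01,0]]]'; for i in 1 2 3; do python3 -m jog '[[[-0.3,0,0,0.001,0],[-0.3,0,0,0.0015,0],[-0.3,0,0,0.0015,0]]]' | grep -E "pos|contact"; done
```

```text
time: 8.03
tool_pos: [0.4695, -0.0004, 0.0594]
tool_rot: [-3.141, -0.0, 2.157]
contact_force: [0.3, -0.0, -2.8]
opening: 0.0639
grip_force: 24.9
tool_pos: [0.4697, -0.0004, 0.0582]
contact_force: [-0.1, 0.7, -2.3]
tool_pos: [0.4697, -0.0004, 0.0566]
contact_force: [0.0, -0.0, -2.3]
tool_pos: [0.4699, -0.0004, 0.0559]
contact_force: [-0.9, 0.2, 6.8]
```

Bench contact at z = 0.056, as computed. Releasing and going up.

```bash
python3 -m jog '[[[-0.3,0,0,-0.0005,0],[-0.3,0,0,-0.0005,0],[0.5,0,0,-0.0005,0],[0.8,0,0,-0.0005,0],[0.8,0,0,-0.0005,0]]]'; python3 -m jog '[[[1,0,0,0,0],[1,0,0,0,0],[1,0,0,-0.01,0],[1,0,0,-0.03,0],[1,0,0,-0.055,0]]]';python3 -m jog '[[[1,0,0,-0.03,0],[1,0,0,-0.06,0],[1,0,0,-0.07,0],[1,0,0,-0.07,0],[1,0,0,-0.07,0]]]'; python3 - <<'E'
from h import *
S=np.mean([robot.read_camera('side') for _ in range(3)],0);np.save('S5.npy',S)
c=proj('side',[(.47,0,.05)])[0].astype(int);print(c)
s=S[c[1]-30:c[1]+30,c[0]-25:c[0]+25];m=(s[...,2]/s[...,0]<.48)&(s[...,0]>50)
ys,xs=np.nonzero(m);print(len(xs),xs.min()+c[0]-25,xs.max()+c[0]-25,ys.min()+c[1]-30,ys.max()+c[1]-30)
for r in range(0,60,2): print(c[1]-30+r,''.join('#' if a else '.' for a in m[r]))
go(.47,0,.18,2.15-np.pi/2)
E
```

```text
time: 9.2
tool_pos: [0.4699, -0.0004, 0.0557]
tool_rot: [3.141, 0.0, 2.157]
contact_force: [0.3, -1.3, -0.9]
opening: 0.0778
grip_force: 0.0
time: 9.62
tool_pos: [0.4686, -0.0003, 0.1101]
tool_rot: [-3.139, -0.003, 2.157]
contact_force: [-0.3, 0.2, -0.6]
opening: 0.0919
grip_force: 0.0
time: 10.03
tool_pos: [0.4697, -0.0004, 0.1807]
tool_rot: [3.141, 0.001, 2.157]
contact_force: [0.1, 0.2, -0.2]
opening: 0.0918
grip_force: 0.0
[208 199]
568 198 220 182 216
169 ..................................................
171 ..................................................
173 ..................................................
175 ..................................................
177 ..................................................
179 ..................................................
181 ..................................................
183 .........................#####....................
185 ......................##########..................
187 ....................###############...............
189 .................###################..............
191 .................#############
[... 487 characters left out ...]
###########.................
211 ..................#############...................
213 ...................#########......................
215 .....................#####........................
217 ..................................................
219 ..................................................
221 ..................................................
223 ..................................................
225 ..................................................
227 ..................................................
t10.18 shift [-0.0003  0.0011 -0.0007] turn(tool z) 1.5775 pos [ 4.689e-01 -3.000e-04  1.793e-01] yaw 2.1567 q [-0.16  0.3   1.75  0.    1.09 -0.75] F [ 0.1  0.3 -0.8] op 0.092
```

It stands upright, seen as a clean silhouette at rows 182-216, cols 198-220 in side. Now turning 90° to grip across the thickness.

```bash
python3 -m jog '[[[1,0,0,0,0.1],[1,0,0,0,0.22],[1,0,0,0,0.34],[1,0,0,0,0.46],[1,0,0,0,0.58]]]'; python3 -m jog '[[[1,0,0,0,0.12],[1,0,0,0,0.24],[1,0,0,0,0.36],[1,0,0,0,0.48],[1,0,0,0,0.6]]]';python3 -m jog '[[[1,0,0,0,0.12],[1,0,0,0,0.24],[1,0,0,0,0.36],[1,0,0,0,0.391],[1,0,0,0,0.391]]]';python3 -m jog '[[[1,0,0,0.02,0],[1,0,0,0.045,0],[1,0,0,0.068,0],[1,0,0,0.083,0],[1,0,0,0.09,0]]]';python3 -m jog '[[[1,0,0,0,0],[1,0,0,0,0]]]'; python3 -c "
from h import *
go(.47,-.0004,.086,2.157-np.pi/2)"
```

```text
time: 10.6
tool_pos: [0.4691, -0.0003, 0.1793]
tool_rot: [-3.139, -0.001, 1.571]
contact_force: [-0.2, 0.2, 0.4]
opening: 0.0914
grip_force: 0.0
time: 11.02
tool_pos: [0.4691, -0.0003, 0.1793]
tool_rot: [-3.139, 0.001, 0.971]
contact_force: [0.8, 0.1, 1.1]
opening: 0.0915
grip_force: 0.0
time: 11.43
tool_pos: [0.4691, -0.0003, 0.1795]
tool_rot: [-3.14, 0.002, 0.585]
contact_force: [0.3, -0.0, 0.9]
opening: 0.092
grip_force: 0.0
time: 11.85
tool_pos: [0.468, -0.0002, 0.088]
tool_rot: [-3.138, 0.004, 0.587]
contact_force: [-0.2, 1.1, 0.9]
opening: 0.0917
grip_force: 0.0
time: 12.02
tool_pos: [0.4698, -0.0004, 0.0906]
tool_rot: [-3.141, 0.0, 0.586]
contact_force: [-0.3, 0.3, 0.1]
opening: 0.0918
grip_force: 0.0
t12.02 shift [0.0002 0.0001 0.0046] turn(tool z) 0.0002 pos [ 4.698e-01 -4.000e-04  9.060e-02] yaw 0.5864 q [-0.16  0.42  1.86  0.    0.86  0.82] F [-0.3  0.3  0.1] op 0.0918
```

```bash
python3 -m jog '[[[1,0,0,0.003,0],[1,0,0,0.0046,0],[1,0,0,0.0046,0],[-0.8,0,0,0.0046,0],[-0.8,0,0,0.0046,0]]]' 30; python3 -m jog '[[[-0.8,0,0,0,0],[-0.8,0,0,0,0],[-0.8,0,0,0,0],[-0.8,0,0,0,0],[-0.8,0,0,0,0]]]';python3 -m jog '[[[-0.8,0,0,0,0],[-0.8,0,0,0,0],[-0.8,0,0,0,0],[-0.8,0,0,0,0],[-0.8,0,0,0,0]]]'; python3 -c "
from h import *
go(.47,-.0004,.086,2.157-np.pi/2)"
```

```text
time: 12.43
tool_pos: [0.4699, -0.0004, 0.0865]
tool_rot: [3.141, -0.001, 0.586]
contact_force: [0.7, 0.1, 0.4]
opening: 0.0829
grip_force: 0.0
time: 12.85
tool_pos: [0.4698, -0.0004, 0.0861]
tool_rot: [-3.142, -0.0, 0.586]
contact_force: [-0.1, 0.1, -0.3]
opening: 0.0499
grip_force: 0.0
time: 13.27
tool_pos: [0.4697, -0.0004, 0.0861]
tool_rot: [-3.141, -0.0, 0.586]
contact_force: [0.0, -0.4, 0.5]
opening: 0.0238
grip_force: 29.9
t13.27 shift [0.0002 0.0002 0.0001] turn(tool z) -0.0004 pos [ 4.697e-01 -4.000e-04  8.610e-02] yaw 0.5858 q [-0.16  0.43  1.87  0.    0.84  0.82] F [ 0.  -0.4  0.5] op 0.0238
```

Gripped at 24 mm. Lifting, then measuring the opening in both cameras, with the template's known pose as a bias check.

```bash
python3 -m jog '[[[-0.8,0,0,-0.01,0],[-0.8,0,0,-0.03,0],[-0.8,0,0,-0.06,0],[-0.8,0,0,-0.09,0],[-0.8,0,0,-0.12,0]]]'; python3 -m jog '[[[-0.8,0,0,-0.04,0],[-0.8,0,0,-0.075,0],[-0.8,0,0,-0.095,0],[-0.8,0,0,-0.104,0],[-0.8,0,0,-0.104,0]]]'; python3 - <<'E'
from ref import *
def quad(im,n,box,msk,z):
    x0,x1,y0,y1=box;c=im[y0:y1,x0:x1];m=msk(c).astype(np.uint8)
    m=cv2.morphologyEx(m,cv2.MORPH_CLOSE,np.ones((5,5)));k,l,s,g=cv2.connectedComponentsWithStats(m);i=1+s[1:,4].argmax()
    ct=max(cv2.findContours((l==i).astype(np.uint8),0,1)[0],key=len).reshape(-1,2)+[x0,y0]
    w=atz(n,ct,z)[:,:2]; r=cv2.minAreaRect((w*1000).astype(np.float32));print(n,s[i].tolist(),r)
    return ct
S0=np.load('S.npy')[...,::-1]
blue=lambda c:(c[...,2]>c[...,0]*1.25)
quad(T,'top',(60,150,195,310),blue,.175)
quad(S0,'side',(170,245,85,135),blue,.175)
print('top rows'); 
for v in(235,250,265): print(v,' '.join('%d/%d'%(a[0],a[2]) for a in T[v,70:150:2]))
# side bias: standing template, known pose (.4698,-.0004) yaw .586-pi/2
S5=np.load('S5.npy');q=[.4698,-.0004,.586-np.pi/2]
h=cv2.convexHull(proj('side',W(q,[(x,y,z) for x in(-.012,.012) for y,z in((.032,0),(-.032,0),(.032,.085),(-.032,.085),(.018,.105),(-.018,.105))])).astype(np.float32)).reshape(-1,2)
m=cv2.moments(h);print('pred',m['m10']/m['m00'],m['m01']/m['m00'],m['m00'])
s=S5[165:230,183:233];mm=((s[...,2]/s[...,0]<.5)&(s[...,0]>45)).astype(np.uint8);mm=cv2.morphologyEx(mm,cv2.MORPH_CLOSE,np.ones((3,3)));ys,xs=np.nonzero(mm);print('obs',xs.mean()+183,ys.mean()+165,len(xs))
# top bias: template in holder
q=[.553,-.1507,.2073]
m=((T[222:246,284:316,0]>140)&(T[222:246,284:316,2]/T[222:246,284:316,0]<.56));ys,xs=np.nonzero(m);print('top obs',xs.mean()+284,ys.mean()+222,len(xs),'pred',pc('top',q,'top'))
go(.505,.263,.31,1.395)
E
```

```text
time: 13.68
tool_pos: [0.469, -0.0003, 0.2069]
tool_rot: [-3.14, 0.001, 0.586]
contact_force: [1.0, -0.0, -2.7]
opening: 0.0237
grip_force: 29.9
time: 14.1
tool_pos: [0.4702, -0.0005, 0.3114]
tool_rot: [3.14, -0.002, 0.586]
contact_force: [0.3, 0.6, -3.2]
opening: 0.0239
grip_force: 29.9
top [15, 21, 51, 69, 2137] ((503.933349609375, 262.5265808105469), (75.46096801757812, 134.8246307373047), 79.80741882324219)
side [14, 16, 43, 14, 516] ((505.0986022949219, 257.864990234375), (56.504981994628906, 129.86192321777344), 79.93301391601562)
top rows
235 120/98 119/98 120/98 121/100 121/100 118/97 101/83 65/56 33/50 25/49 27/40 24/36 26/45 29/47 27/48 24/45 25/45 27/49 30/48 24/45 70/64 124/102 79/70 31/47 28/44 30/48 35/49 92/81 121/99 120/99 121/98 121/99 120/98 120/99 124/102 124/101 123/101 116/96 85/71 80/71
250 120/98 120/99 121/99 119/97 106/87 71/61 35/49 23/49 23/49 25/63 33/85 34/82 24/53 24/54 28/60 22/45 22/46 30/46 79/71 107/89 80/69 28/47 23/44 28/47 29/49 77/73 118/97 118/96 122/100 124/102 123/102 119/98 122/100 123/101 122/101 119/97 92/76 77/69 79/72 78/72
265 120/98 121/100 110/90 73/61 38/52 24/50 17/47 22/58 30/82 31/86 32/85 31/85 26/65 18/47 19/44 22/46 21/45 19/46 23/46 20/46 18/42 22/46 21/45 61/63 116/97 122/100 123/100 123/101 123/102 122/100 123/102 124/102 124/102 121/98 104/85 77/68 77/71 77/71 79/72 78/71
pred 208.596880736043 199.12676115869832 606.4989785148064
obs 208.51174496644296 198.36241610738256 596
top obs 299.75757575757575 233.37878787878788 132 pred (array([298.49005867, 233.00650799]), 176.02115256525576)
t14.10 shift [ 0.1747 -0.2003  0.0014] turn(tool z) -0.8091 pos [ 0.4702 -0.0005  0.3114] yaw 0.5859 q [-0.16  0.19  1.52  0.    1.43  0.82] F [ 0.3  0.6 -3.2] op 0.0239
```

```bash
python3 - <<'E'
from h import *
S=np.load('S.npy')[...,::-1].astype(np.float32);T=np.load('T.npy')[...,::-1].astype(np.float32)
c=np.array([.5053,.2632]);a=-.176;ex=np.array([np.cos(a),np.sin(a)]);ey=np.array([-ex[1],ex[0]])
def prof(n,im,u,v):
    P=np.c_[c+np.outer(u,ex)+np.outer(v,ey),np.full(len(u),.175)];p=proj(n,P).astype(np.float32)
    return cv2.remap(im,p[:,0].reshape(-1,1),p[:,1].reshape(-1,1),cv2.INTER_LINEAR)[:,0]
t=np.arange(-.1,.1001,.004)
print('v(mm)',(t*1000).astype(int).tolist())
for n,im in(('top',T),('side',S)):
    for U in(-.05,-.02,.05):
        g=prof(n,im,np.full(len(t),U),t);print(n,'u',U,' '.join('%d/%d'%(k[0],k[2]) for k in g))
t=np.arange(-.112,.1121,.004);print('u',(t*1000).astype(int).tolist())
for n,im in(('top',T),('side',S)):
    for V in(-.025,.02):
        g=prof(n,im,t,np.full(len(t),V));print(n,'v',V,' '.join('%d/%d'%(k[0],k[2]) for k in g))
E
```

```text
v(mm) [-100, -96, -92, -88, -83, -79, -75, -71, -67, -63, -59, -55, -51, -47, -43, -39, -35, -31, -27, -23, -19, -15, -11, -7, -3, 0, 4, 8, 12, 16, 20, 24, 28, 32, 36, 40, 44, 48, 52, 56, 60, 64, 68, 72, 76, 80, 84, 88, 92, 96, 100]
top u -0.05 77/70 78/72 77/71 76/68 99/82 122/100 124/102 123/101 123/101 124/101 123/102 124/102 125/103 121/100 118/98 69/68 23/46 23/46 22/46 20/45 21/46 21/45 18/44 21/45 20/46 21/46 24/62 29/82 31/85 31/85 29/82 22/60 22/50 17/50 33/50 70/61 106/87 120/98 121/100 119/98 120/98 120/98 121/99 122/100 120/99 118/97 111/90 72/50 58/36 58/36 57/35
top u -0.02 77/71 78/72 76/71 77/68 97/80 119/97 123/101 123/102 123/102 122/100 122/100 124/102 123/101 121/100 116/96 69/68 24/46 21/45 22/46 23/46 21/46 22/46 21/46 21/46 22/46 24/48 25/59 22/54 23/52 30/77 31/83 25/63 23/49 20/49 35/51 69/60 105/86 119/98 122/100 121/100 119/97 120/98 120/99 122/100 119/98 119/97 111/89 73/52 59/35 60/36 58/35
top u 0.05 80/72 79/71 80/72 79/68 96/79 120/98 123/101 122/100 122/101 121/98 122/99 122/100 121/100 119/98 119/97 78/72 32/47 31/45 30/46 34/48 78/67 103/84 56/56 30
[... 2358 characters left out ...]
0 128/100 128/100 119/93 89/76 50/66 34/69 31/69 32/69 33/70 33/70 32/70 32/70 34/71 32/70 32/70 30/70 31/71 33/71 31/71 32/70 32/70 32/70 32/69 31/69 32/70 31/69 32/69 32/69 33/69 31/68 31/68 31/68 31/66 29/58 27/47 27/42 30/43 60/57 110/87 127/100 130/102 129/102 128/100 129/102 129/101 119/92 111/76 122/71 128/72
side v 0.02 127/72 127/72 128/75 127/84 127/95 129/102 128/100 128/100 127/101 128/100 118/93 86/70 47/48 31/43 32/45 32/45 33/46 33/45 33/45 32/45 30/44 33/46 31/45 30/45 31/44 29/44 30/45 29/44 30/44 30/44 30/45 31/45 31/44 32/45 33/45 34/46 32/44 32/45 30/44 31/44 32/45 31/44 33/45 32/45 32/44 56/57 98/82 122/97 128/100 128/100 128/99 128/100 125/98 116/87 118/75 126/72 129/74
```

Both cameras agree on the opening's centre within a few mm: (0.506, 0.265), yaw -0.176. I'll hold the template above the entry point, 25 mm to the -x side of centre.

```bash
python3 -m jog '[[[-0.8,0,0,0,-0.12],[-0.8,0,0,0,-0.24],[-0.8,0,0,0,-0.36],[-0.8,0,0,0,-0.48],[-0.8,0,0,0,-0.6]]]';python3 -m jog '[[[-0.8,0,0,0,-0.12],[-0.8,0,0,0,-0.2],[-0.8,0,0,0,-0.209],[-0.8,0,0,0,-0.209]]]'; python3 -c "
from h import *
go(.4817,.269,.311,1.3948)"
```

```text
time: 14.52
tool_pos: [0.4688, -0.0003, 0.3074]
tool_rot: [-3.137, 0.001, 1.192]
contact_force: [0.1, 0.3, -2.9]
opening: 0.024
grip_force: 29.9
time: 14.85
tool_pos: [0.4691, -0.0003, 0.3082]
tool_rot: [-3.138, -0.0, 1.393]
contact_force: [-0.3, -0.2, -2.5]
opening: 0.0241
grip_force: 29.9
t14.85 shift [ 0.2673 -0.0353 -0.0027] turn(tool z) -0.002 pos [ 4.691e-01 -3.000e-04  3.082e-01] yaw 1.3928 q [-0.16  0.19  1.53  0.    1.43  0.01] F [-0.3 -0.2 -2.5] op 0.0241
```

```bash
python3 -m jog '[[[-0.8,0.025,-0.004,0,0],[-0.8,0.06,-0.008,0,0],[-0.8,0.1,-0.013,0,0],[-0.8,0.135,-0.018,0,0],[-0.8,0.165,-0.022,0,0]]]';python3 -m jog '[[[-0.8,0.03,-0.004,0,0],[-0.8,0.06,-0.008,0,0],[-0.8,0.085,-0.011,0,0],[-0.8,0.1,-0.013,0,0],[-0.8,0.1023,-0.0133,0,0]]]';python3 -m jog '[[[-0.8,0,0,0,0],[-0.8,0,0,0,0],[-0.8,0,0,0,0]]]'; python3 - <<'E'
from h import *
go(.4817,.269,.311,1.3948)
S=np.mean([robot.read_camera('side') for _ in range(3)],0);T=np.mean([robot.read_camera('top') for _ in range(2)],0)
o=np.zeros((520,800,3),np.float32);f=lambda a:cv2.resize(a.astype(np.float32)[...,::-1],None,fx=4,fy=4,interpolation=cv2.INTER_CUBIC)
o[:520,:396]=f(S[45:175,160:259]);o[:520,400:796]=f(T[190:320,45:144]);cv2.imwrite('pics/c6.png',np.clip(o*1.5,0,255).astype(np.uint8))
# tan in side
s=S[40:180,150:260];m=((s[...,2]/s[...,0]<.5)&(s[...,0]>45)).astype(np.uint8);k,l,st,g=cv2.connectedComponentsWithStats(m);i=1+st[1:,4].argmax();print(st[i]+[150,40,0,0,0],g[i]+[150,40])
o=robot.observe();x,y,z=o['tool_pos'];a=-.176
P=[(x+np.cos(a)*u-np.sin(a)*v,y+np.sin(a)*u+np.cos(a)*v,z-.086) for u in(-.012,.012) for v in(-.032,.032)];print(proj('side',P).round(1).tolist())
E
```

```text
time: 15.27
tool_pos: [0.4763, 0.168, 0.3091]
tool_rot: [-3.14, 0.0, 1.392]
contact_force: [0.1, -0.9, -2.3]
opening: 0.0239
grip_force: 30.0
time: 15.68
tool_pos: [0.4811, 0.2715, 0.3085]
tool_rot: [-3.139, 0.0, 1.395]
contact_force: [0.2, 0.3, -3.1]
opening: 0.0237
grip_force: 30.0
time: 15.93
tool_pos: [0.4818, 0.2679, 0.3098]
tool_rot: [-3.141, 0.001, 1.393]
contact_force: [-0.0, -0.1, -3.4]
opening: 0.0239
grip_force: 30.0
t15.93 shift [ 0.0011 -0.0003 -0.0012] turn(tool z) -0.0019 pos [0.4818 0.2679 0.3098] yaw 1.3929 q [ 0.37  0.35  1.31 -0.    1.49  0.55] F [-0.  -0.1 -3.4] op 0.0239
[150  57  30  36 660] [163.00454545  72.59090909]
[[190.6, 100.9], [192.1, 87.3], [198.7, 100.7], [199.9, 87.0]]
```

```bash
python3 - <<'E'
from h import *
from fit import W
S=np.mean([robot.read_camera('side') for _ in range(3)],0)
s=S[50:108,172:222];m=(s[...,2]/s[...,0]<.5)&(s[...,0]>45)
o=robot.observe();x,y,z=o['tool_pos']
P=W([x,y,-.178],[(u,v,w) for u in(-.012,.012) for v,w in((.032,0),(-.032,0),(.032,.085),(-.032,.085),(.018,.105),(-.018,.105))]);P[:,2]+=z-.086
h=cv2.convexHull(proj('side',P).astype(np.float32)).reshape(-1,2)
for r in range(0,58,2): print('%3d'%(50+r),''.join(('#' if a else '.') if cv2.pointPolygonTest(h.reshape(-1,1,2),(172.+i,50.+r),False)<0 else ('@' if a else '-') for i,a in enumerate(m[r])))
E
```

```text
50 ##############..#.................................
 52 ##.............................##.................
 54 ...............................#..................
 56 ..................................................
 58 ##................................................
 60 #######...........................................
 62 ########.......#@@@@@@--..........................
 64 ########.......-@@@@@@@--.........................
 66 ########.......@@@@@@@@@--........................
 68 ########.......@@@@@@@@@--........................
 70 ########.......@@@@@@@@@--........................
 72 ####...........@@@@@@@@@--........................
 74 ####...........-@@@@@@@@@--.......................
 76 ##.............-@@@@@@@@@@-.......................
 78 ...............-@@@@@@@@@@-.......................
 80 ................@@@@@@@@@@@.......................
 82 ................-@@@@@@@@@@@......................
 84 ................-@@@@@@@@@@@......................
 86 .................@@@@@@@@@@@......................
 88 .................@@@@@@@@@@-......................
 90 .................-@@@@@@@@@-......................
 92 ..................@@@@@@@@@-......................
 94 ..................-@@@@@@@@-......................
 96 ..................-@@@@@@@@-......................
 98 ...................@@@@@@@@.......................
100 ...................----@---.......................
102 ..................................................
104 ..................................................
106 ..................................................
```

The template hangs plumb and matches its predicted outline to within 1 px. Lowering gently.

```bash
python3 -m jog '[[[-0.8,0.001,0,0.006,-0.002],[-0.8,0.001,0,0.016,-0.002],[-0.8,0.001,0,0.026,-0.002],[-0.8,0.001,0,0.034,-0.002],[-0.8,0.001,0,0.038,-0.002]]]';python3 -m jog '[[[-0.8,0,0,0,0],[-0.8,0,0,0,0]]]'; python3 -c "
from h import *
go(.4817,.269,.160,1.3948)"
```

```text
time: 16.75
tool_pos: [0.4812, 0.2697, 0.2699]
tool_rot: [-3.139, 0.002, 1.397]
contact_force: [-0.6, 0.4, -3.0]
opening: 0.0241
grip_force: 30.0
time: 16.92
tool_pos: [0.4819, 0.2699, 0.2719]
tool_rot: [-3.141, 0.0, 1.397]
contact_force: [0.4, 0.3, -2.3]
opening: 0.0238
grip_force: 30.0
t16.92 shift [-0.0009 -0.      0.1119] turn(tool z) 0.002 pos [0.4819 0.2699 0.2719] yaw 1.3968 q [0.37 0.37 1.38 0.   1.39 0.55] F [ 0.4  0.3 -2.3] op 0.0238
```

```bash
python3 -m jog '[[[-0.8,-0.0009,0,0.006,0.002],[-0.8,-0.0009,0,0.016,0.002],[-0.8,-0.0009,0,0.026,0.002],[-0.8,-0.0009,0,0.036,0.002],[-0.8,-0.0009,0,0.046,0.002]]]';python3 -m jog '[[[-0.8,0,0,0.01,0],[-0.8,0,0,0.02,0],[-0.8,0,0,0.03,0],[-0.8,0,0,0.038,0],[-0.8,0,0,0.044,0]]]';python3 -m jog '[[[-0.8,0,0,0.006,0],[-0.8,0,0,0.012,0],[-0.8,0,0,0.017,0],[-0.8,0,0,0.02,0],[-0.8,0,0,0.02,0]]]'; python3 -m jog '[[[-0.8,0,0,0,0],[-0.8,0,0,0,0]]]'; python3 -c "
from h import *
go(.4817,.269,.160,1.3948)"
```

```text
time: 17.33
tool_pos: [0.4815, 0.2689, 0.2247]
tool_rot: [-3.141, 0.0, 1.395]
contact_force: [-0.6, -0.0, -2.6]
opening: 0.0241
grip_force: 30.0
time: 17.75
tool_pos: [0.4815, 0.269, 0.1809]
tool_rot: [-3.141, 0.0, 1.395]
contact_force: [0.3, -0.4, -3.3]
opening: 0.0235
grip_force: 30.0
time: 18.17
tool_pos: [0.4816, 0.2689, 0.1615]
tool_rot: [-3.141, 0.0, 1.395]
contact_force: [-0.0, -0.2, -2.5]
opening: 0.024
grip_force: 30.0
time: 18.33
tool_pos: [0.482, 0.2692, 0.1625]
tool_rot: [3.141, -0.001, 1.395]
contact_force: [-0.5, -0.2, -3.1]
opening: 0.0237
grip_force: 30.0
t18.33 shift [-0.0002 -0.0003  0.0025] turn(tool z) -0.0 pos [0.482  0.2692 0.1625] yaw 1.3948 q [0.37 0.46 1.56 0.   1.13 0.55] F [-0.5 -0.2 -3.1] op 0.0237
```

```bash
python3 -m jog '[[[-0.8,0,0,0.001,0],[-0.8,0,0,0.002,0],[-0.8,0,0.004,0.002,0],[-0.8,0,0.009,0.002,0],[-0.8,0,0.014,0.002,0]]]';python3 -m jog '[[[-0.8,0,0.005,0,0],[-0.8,0,0.01,0,0],[-0.8,0,0.015,0,0],[-0.8,0,0.015,0,0],[-0.8,0,0.015,0,0]]]'; python3 -c "
from h import *
go(.5063+.018*.9845,.2646-.018*.1751,.143,1.3948)"
```

```text
time: 18.75
tool_pos: [0.4962, 0.2665, 0.1603]
tool_rot: [3.141, -0.0, 1.395]
contact_force: [0.3, 0.3, -2.4]
opening: 0.0238
grip_force: 30.0
time: 19.17
tool_pos: [0.5106, 0.2638, 0.16]
tool_rot: [-3.141, 0.0, 1.394]
contact_force: [-0.5, 0.4, -2.1]
opening: 0.0238
grip_force: 30.0
t19.17 shift [0.0001 0.0137 0.017 ] turn(tool z) -0.0005 pos [0.5106 0.2638 0.16  ] yaw 1.3943 q [0.34 0.5  1.49 0.   1.15 0.52] F [-0.5  0.4 -2.1] op 0.0238
```

No contact so far: the tip is inside the hole. Finishing the shift, then lowering onto the bar.

```bash
python3 -m jog '[[[-0.8,0,0.005,0,0],[-0.8,0,0.01,0,0],[-0.8,0,0.0135,0,0],[-0.8,0,0.0135,0,0],[-0.8,0,0.0135,0,0]]]';python3 -m jog '[[[-0.8,0,0,0.004,0],[-0.8,0,0,0.008,0],[-0.8,0,0,0.011,0],[-0.8,0,0,0.012,0],[-0.8,0,0,0.012,0]]]';for i in 1 2 3 4; do python3 -m jog '[[[-0.8,0,0,0.0006,0],[-0.8,0,0,0.001,0],[-0.8,0,0,0.001,0]]]' | grep -E "pos|contact"; done
```

```text
time: 19.58
tool_pos: [0.5238, 0.2615, 0.1601]
tool_rot: [-3.141, -0.0, 1.395]
contact_force: [0.1, 0.1, -2.4]
opening: 0.0237
grip_force: 30.0
time: 20.0
tool_pos: [0.5233, 0.2616, 0.1476]
tool_rot: [-3.141, 0.0, 1.395]
contact_force: [0.5, -0.0, -3.2]
opening: 0.0237
grip_force: 30.0
tool_pos: [0.5237, 0.2616, 0.1472]
contact_force: [-0.2, -0.2, -2.6]
tool_pos: [0.5236, 0.2616, 0.1461]
contact_force: [0.8, -0.2, -3.2]
tool_pos: [0.5236, 0.2616, 0.145]
contact_force: [-1.1, -0.3, -2.3]
tool_pos: [0.5236, 0.2616, 0.144]
contact_force: [-0.2, 0.2, -2.6]
```

```bash
for i in 1 2 ; do python3 -m jog '[[[-0.8,0,0,0.0006,0],[-0.8,0,0,0.001,0],[-0.8,0,0,0.001,0]]]' | grep -E "pos|contact"; done
```

```text
tool_pos: [0.5237, 0.2616, 0.1431]
contact_force: [-0.7, 0.2, -3.5]
tool_pos: [0.5237, 0.2616, 0.1429]
contact_force: [-2.0, -1.1, 4.7]
```

The hook has taken the weight at z = 0.143, as computed. I'll relax the press slightly, open about 8 mm per finger, and check.

```bash
python3 -m jog '[[[-0.8,0,0,-0.0006,0],[-0.8,0,0,-0.0006,0],[-0.8,0,0,-0.0006,0]]]'; python3 -m jog '[[[-0.4,0,0,0,0],[-0.3,0,0,0,0],[-0.15,0,0,0,0],[-0.15,0,0,0,0],[-0.15,0,0,0,0]]]'; python3 -m jog '[[[-0.15,0,0,0,0],[-0.15,0,0,0,0],[-0.15,0,0,0,0]]]'
```

```text
time: 21.75
tool_pos: [0.5237, 0.2616, 0.143]
tool_rot: [3.141, -0.0, 1.395]
contact_force: [-1.8, 0.2, 3.2]
opening: 0.0239
grip_force: 30.0
time: 22.17
tool_pos: [0.5237, 0.2616, 0.1426]
tool_rot: [-3.142, -0.0, 1.395]
contact_force: [0.3, 0.5, 1.0]
opening: 0.0391
grip_force: 0.0
time: 22.42
tool_pos: [0.5237, 0.2616, 0.1427]
tool_rot: [-3.142, -0.0, 1.395]
contact_force: [0.3, 0.5, -0.7]
opening: 0.0391
grip_force: 0.0
```

Released with no residual force. Going straight up and clear, then looking.

```bash
python3 -m jog '[[[-0.15,0,0,-0.006,0],[-0.15,0,0,-0.014,0],[-0.15,0,0,-0.024,0],[-0.15,0,0,-0.036,0],[-0.15,0,0,-0.05,0]]]'; python3 -m jog '[[[-0.15,0,0,-0.02,0],[-0.15,0,0,-0.04,0],[-0.15,0,0,-0.06,0],[-0.15,0,0,-0.08,0],[-0.15,0,0,-0.1,0]]]';python3 -m jog '[[[-0.15,-0.03,0,0,0],[-0.15,-0.07,0,0,0],[-0.15,-0.11,0,0,0],[-0.15,-0.15,0,0,0],[-0.15,-0.19,0,0,0]]]';python3 -m jog '[[[-0.15,-0.04,0,0,0],[-0.15,-0.08,0,0,0],[-0.15,-0.11,0,0,0],[-0.15,-0.12,0,0,0],[-0.15,-0.12,0,0,0]]]'; python3 - <<'E'
from h import *
T=np.mean([robot.read_camera('top') for _ in range(4)],0);S=np.mean([robot.read_camera('side') for _ in range(4)],0)
o=np.zeros((520,800,3),np.float32);f=lambda a:cv2.resize(a.astype(np.float32)[...,::-1],None,fx=4,fy=4,interpolation=cv2.INTER_CUBIC)
o[:520,:396]=f(S[65:195,160:259]);o[:520,400:796]=f(T[190:320,45:144]);cv2.imwrite('pics/c7.png',np.clip(o*1.6,0,255).astype(np.uint8))
print(robot.observe()['tool_pos'],robot.observe()['time'])
E
```

```text
time: 22.83
tool_pos: [0.5237, 0.2616, 0.194]
tool_rot: [3.141, -0.0, 1.395]
contact_force: [-0.4, -0.7, 1.0]
opening: 0.0392
grip_force: 0.0
time: 23.25
tool_pos: [0.5236, 0.2616, 0.2952]
tool_rot: [3.14, -0.001, 1.395]
contact_force: [1.0, -0.1, 0.4]
opening: 0.0394
grip_force: 0.0
time: 23.67
tool_pos: [0.4897, 0.0731, 0.2941]
tool_rot: [3.14, -0.0, 1.396]
contact_force: [0.5, 0.4, -0.3]
opening: 0.0387
grip_force: 0.0
time: 24.08
tool_pos: [0.4692, -0.0456, 0.2938]
tool_rot: [3.14, 0.0, 1.391]
contact_force: [-0.5, 0.3, 0.3]
opening: 0.039
grip_force: 0.0
[ 0.46953681 -0.04259067  0.29268987] 24.4833
```

View pics/c7.png

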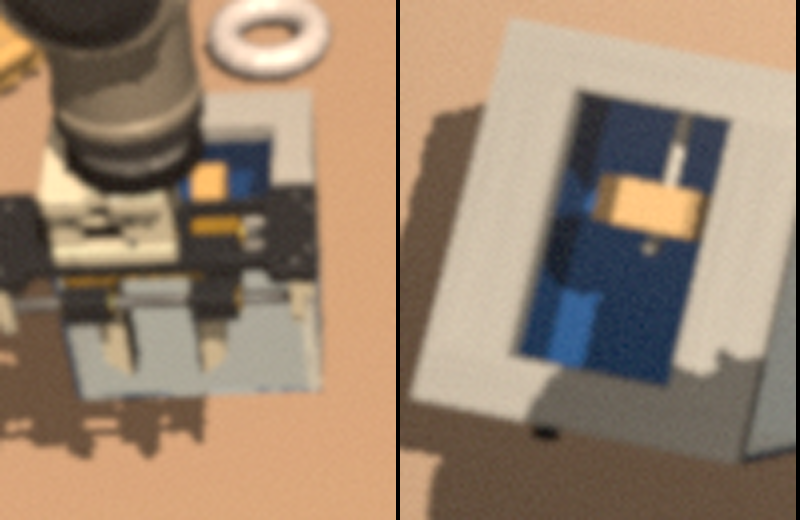

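The template hangs on the hook at top-crop (655,207), perpendicular to the bar. The hook's tip shows before its face at (650,247) and the bar behind it at (675,160). It is centred and level, so I'm handing in.

```bash
python3 -m jog '[[[-0.15,0,0,0,0],[-0.15,0,0,0,0],[-0.15,0,0,0,0]]]' | tail -3; python3 -c "
from cell import robot
print(robot.hand_in())"
```

```text
contact_force: [0.3, 0.0, 0.5]
opening: 0.0394
grip_force: 0.0
the job is handed in; nothing more can be done
None
```

The template now hangs squarely by its hole on the hook, regripped and lowered through the opening with no frame contact felt; it was released after the hook took its weight, and the job was handed in at about 25 s.

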